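# Sweep the tested nuts into the batch tray

## Robot

A 7-joint arm with a two-finger parallel gripper is mounted at the origin on the work surface. World frame = base frame: x ahead of the robot, y to its left, z up, the work surface at z = 0. Lengths are in m, angles in rad, forces in N, time in s.
With the tool pointing down it reaches from about 0.425 to 0.875 m from the base axis. Payload 4.7 kg.
Tool frame: the origin (TCP) lies at the very end of the fingers, on their centre line; the grasp point (between the pads) lies 19 mm behind it (ctrl.grasp_offset is the distance from the TCP to the grasp point, in m); z points along the fingers, y is the direction in which the jaws open and shut (so a half turn about z gives the same grasp; the last joint's range is limited). The gripper opens to 87 mm and grips with 3 to 60 N. Pads are 19 mm wide; open, the fingers measure 117 mm over their backs; the gripper's body (75 mm by 190 mm) begins 51 mm behind the grasp point.
Start: joints at [1.222, 0.321, -0.07, 1.45, 0.023, 1.371, -0.057], TCP at [0.231, -0.608, 0.223] pointing down, gripper open.
Joint ranges: [-2.86, 2.86], [-0.3, 2.09], [-1.38, 1.24], [0.06, 2.45], [-1.56, 4.7], [0.09, 2.05], [-2.69, 2.69]. Speed limits (rad/s): [2.57, 2.57, 3.14, 3.14, 3.14, 3.14, 3.14].

## Interface

Orientations are given as a rotation vector (axis times angle).
In Python, from bench import ctrl gives the robot as it stands.
- The arm moves only by the shell command python3 -m creep 'ROWS' [FORCE]. ROWS is JSON, a list that holds one entry, the list of rows, each a list of 7 numbers: the opening, from 0 (shut) to 1 (fully open), then the shift along the tool's x, y, z in mm, then the turn, a rotation vector about the tool's x, y, z in rad. In form: [[[grip, dx, dy, dz, rx, ry, rz], ...]]. A call has 1 to 5 rows; each row is the pose to reach, as a shift and turn from the pose commanded when the call began, along the tool's axes at that moment; what a row does not reach only later rows make up. A row lasts 1/10 s, in which the tool goes at most 50 mm and 8.59 degrees, less where a joint would pass 70% of its speed; a pose out of reach is approached as far as the arm can. A call with a gripper value outside its range is refused whole. The fingers move at their own pace and stop on an object; FORCE is the grip in N (left out, the last holds). Time passes only in rows, so rows that repeat a pose let the fingers close. It gives the time, the measured TCP pose, the force and the opening at its end, in the units of the state.
- ctrl.get_state(): the state, without advancing time (a new reading comes with each control period).
- ctrl.get_image(name): name is "scene" or "top"; returns the picture (420x560x3 uint8, red, green, blue); there is no depth.
- ctrl.camera_params(name): a dict with "K" (3x3 intrinsics, pixels), "pose" (4x4, takes a point from camera to world coordinates). Camera axes: x right, y down, z forward; pixel columns grow to the right and rows downward; lengths in m; the calibration is good to about 2 mm. A picture is of the moment at which its call begins. camera_params takes no time and is no camera call.
- ctrl.close_job(): hands the job in, once; it reports no verdict.
The state is a dict: "time": time; "joint_positions": joint angles; "qd": joint speeds; "joint_torque": joint torques, N m; "position": TCP position; "tool_rot": TCP orientation; "ft_force": force on the tool from outside, world axes, zero at the start; "torque": the same for the moment, N m; "grip_width": opening from 0.0 (shut) to 1.0 (fully open).
Only numpy, scipy, OpenCV 4.12 (cv2) and the standard library are available. Lean on these libraries where they do the work, as an engineer would, in place of code of your own. Each camera call takes 0.05 s, during which the arm holds its last target. There are 200 camera calls.

## Task

The three loose hexagon nuts have been hardness-tested: clear them off the bench by pushing them along it with the fingertips, over the sloped front lip and into the open-fronted steel tray, until each lies flat on the tray's floor, wholly past the lip. Slide them steadily: do not flick, pinch or lift them. Leave the bolt standing on its head, the two black mounted specimens and the round reference block where they are.

Things in the scene. Friction and masses are not known exactly. Their poses are not given: they have to be found in the camera images.
- tray: open-fronted sheet-steel tray, fixed. Origin: bench height, middle of the lip's front edge; x along the lip, +y out of the open front (inside is at -y), z up. Inside 240 mm wide (x +-120), 170 deep (y 0 to -170). The lip ramps up over y 0 to -18 to a flat floor 2 mm above the bench. Walls 3 mm thick, 30 high; sides rake down to 8 at the front; a 22 mm flange, 3 high, behind the back wall.
- nut_1: one of three identical plain steel hexagon nuts, 30 mm across flats (34.6 mm across corners), 18 mm high, 18 mm bore, about 65 g, lying flat on the bench. Origin: centre of its underside; z up; the x axis is square to one flat.
- nut_2: one of three identical plain steel hexagon nuts, 30 mm across flats (34.6 mm across corners), 18 mm high, 18 mm bore, about 65 g, lying flat on the bench. Origin: centre of its underside; z up; the x axis is square to one flat.
- nut_3: one of three identical plain steel hexagon nuts, 30 mm across flats (34.6 mm across corners), 18 mm high, 18 mm bore, about 65 g, lying flat on the bench. Origin: centre of its underside; z up; the x axis is square to one flat.
- bolt: a plain steel hexagon bolt standing loose on its head, shank up: head 24 mm across flats and 10 mm high, shank 16 mm thick, 40 mm high in all, about 85 g. Origin: centre of the underside of the head. To be left alone.
- mount_1: a mounted specimen: black resin disc 30 mm across and 18 mm high with a small steel piece in its top face, about 35 g, standing loose on the bench. Origin: centre of its underside. To be left alone.
- mount_2: a mounted specimen: black resin disc 30 mm across and 18 mm high with a small steel piece in its top face, about 35 g, standing loose on the bench. Origin: centre of its underside. To be left alone.
- ref_block: the hardness reference block: a steel disc 60 mm across and 14 mm high, about 300 g, lying loose on the bench. Origin: centre of its underside. To be left alone.
Not all that is in view belongs to the job. What is shaped like the nut_2 but orange is not meant.

How it is judged:
By the outcome, as a careful person would: the job done as asked, in the order asked, and still so for the second after the job is handed in, with the robot touching nothing.
It also fails if it takes over 72 s, if anything falls off the work surface, if the arm or the gripper's body presses on something with over 40 N, if the wrist force passes 120 N, or if a joint passes its speed limit or range.

## Working session

There is one attempt and no reset: what is moved stays moved. The work goes in short steps, Python scripts to look and compute and a shell command to move; the robot and the scene stay as the last step left them, time stands still between calls to the robot, and variables do not carry over. Pictures are saved under pics/ and viewed, about 8 in all and at most 12, crops included, and the job is handed in when it is done.

```bash
mkdir -p pics; ls; python3 - <<'E'
from bench import ctrl
import cv2
for n in("top","scene"):
    cv2.imwrite(f"pics/{n}0.png",ctrl.get_image(n)[:,:,::-1]); p=ctrl.camera_params(n);print(n,p["K"],p["pose"])
s=ctrl.get_state()
print(s)
E
```

```text
pics
top [[386.09975772   0.         283.27065373]
 [  0.         386.09975772 212.34944271]
 [  0.           0.           1.        ]] [[ 2.00009765e-03 -9.83976064e-01  1.78289386e-01  4.06925074e-01]
 [-9.99980679e-01 -9.18646740e-04  6.14805305e-03 -2.18468938e-02]
 [-5.88575207e-03 -1.78298238e-01 -9.83958889e-01  8.03447236e-01]
 [ 0.00000000e+00  0.00000000e+00  0.00000000e+00  1.00000000e+00]]
scene [[502.85599259   0.         279.33973055]
 [  0.         502.85599259 212.47467255]
 [  0.           0.           1.        ]] [[ 2.28781400e-01  7.76323944e-01 -5.87350155e-01  1.15916466e+00]
 [ 9.73477725e-01 -1.82177785e-01  1.38392099e-01 -1.41882966e-01]
 [ 4.34949990e-04 -6.03433831e-01 -7.97412956e-01  8.40891834e-01]
 [ 0.00000000e+00  0.00000000e+00  0.00000000e+00  1.00000000e+00]]
{'time': 0.1, 'joint_positions': array([ 1.22209239,  0.32172128, -0.07009327,  1.45154684,  0.02260743,
        1.37079697, -0.05690958]), 'qd': array([-0.00029735, -0.00124104, -0.00024813, -0.00368593, -0.0014996 ,
       -0.00088878,  0.00188756]), 'joint_torque': array([ 2.19806083e-05, -4.92571664e+01, -4.05483618e-01, -3.13398850e+01,
       -6.39014575e-02,  3.95098294e-02,  3.11271674e-05]), 'position': array([ 0.23046581, -0.60724519,  0.22159196]), 'tool_rot': array([-3.08842611e+00, -5.66518101e-01,  6.27686186e-04]), 'ft_force': array([-0.25446401, -0.75303255, -0.69939635]), 'torque': array([0.00098443, 0.02969228, 0.00661759]), 'grip_width': 1.0024496087397439}
```

View pics/top0.png

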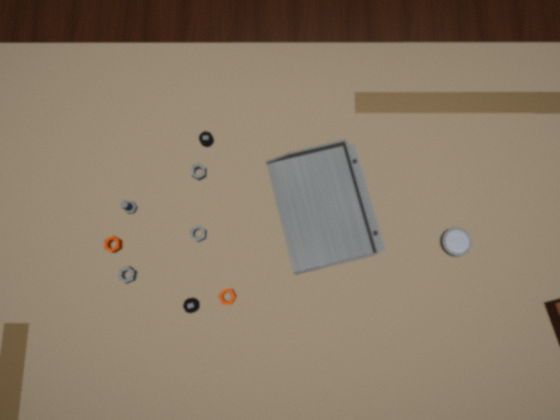

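View pics/scene0.png

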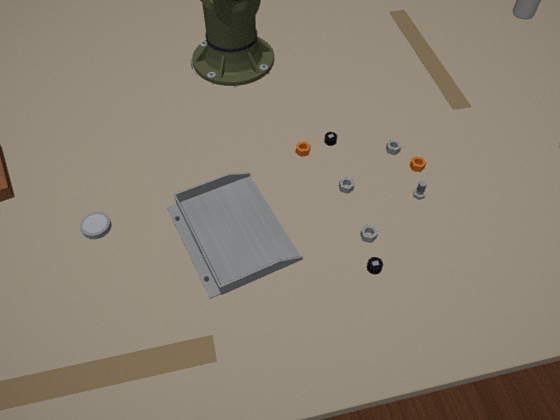

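The top view shows these candidates:
- **Grey hexagon nuts:** (199,172), (198,233) and (127,275).
- **Orange hexagons, not meant:** (113,244) and (228,296).
- **Bolt:** (129,207).
- **Mounts:** (206,139) and (191,305).

The three grey ones fit "plain steel". The tray opens toward image left (+y). I'll confirm in an enlarged crop.

```bash
cat > h.py <<'E'
from bench import ctrl
import numpy as np, cv2
from scipy.spatial.transform import Rotation as R
def w(n,u,v,z):
    p=ctrl.camera_params(n);P=np.array(p["pose"]);d=P[:3,:3]@np.linalg.solve(np.array(p["K"]),[u,v,1.])
    return P[:3,3]+d*(z-P[2,3])/d[2]
def px(n,X):
    p=ctrl.camera_params(n);P=np.array(p["pose"]);c=np.array(p["K"])@(P[:3,:3].T@(np.array(X)-P[:3,3]));return c[:2]/c[2]
def crop(n,f,x,y,W,H,s):
    im=ctrl.get_image(n)[:,:,::-1]; cv2.imwrite("pics/full_"+f,im)
    cv2.imwrite("pics/"+f,cv2.resize(im[y:y+H,x:x+W],None,fx=s,fy=s,interpolation=cv2.INTER_CUBIC))
E
python3 - <<'E'
from h import *
crop("top","c1.png",90,120,160,120*170//100,3.75) if 0 else crop("top","c1.png",95,125,190,150+40,3.15)
for n,l in dict(nA=(199,172),nB=(198,233),nC=(127,275),bolt=(129,207),oA=(113,244),oB=(228,296),mA=(206,139),mB=(191,305)).items(): print(n,w("top",*l,.018).round(4))
for l in [(268,162),(296,273)]: print(w("top",*l,0.004).round(4))
for n,l in dict(nA=(369,233),nB=(347,185),nC=(394,147)).items(): print(n,w("scene",*l,.009).round(4))
E
```

```text
nA [0.6356 0.1611 0.018 ]
nB [0.5061 0.1578 0.018 ]
nC [0.4208 0.2974 0.018 ]
bolt [0.5602 0.3036 0.018 ]
oA [0.4832 0.3307 0.018 ]
oB [0.3799 0.0928 0.018 ]
mA [0.7089 0.149  0.018 ]
mB [0.3623 0.1658 0.018 ]
[0.6621 0.0163 0.004 ]
[ 0.4257 -0.0431  0.004 ]
nA [0.6381 0.1663 0.009 ]
nB [0.5073 0.1621 0.009 ]
nC [0.4227 0.3027 0.009 ]
```

View pics/c1.png

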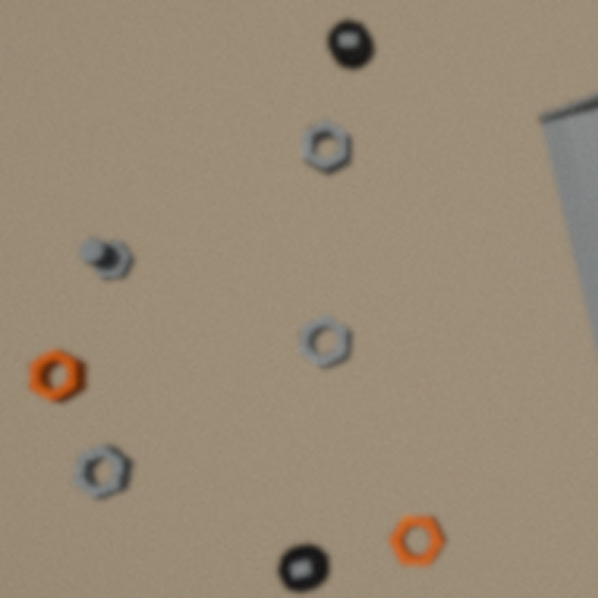

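The crop confirms three plain grey nuts, in crop pixels: A (327,147), B (326,342) and C (103,472). The orange ones at (57,376) and (418,541) are decoys, and the bolt is at (107,258). The two lip corners measure 244 mm apart, which agrees with the tray's 246 mm. I'll plan in tray coordinates and push with slightly parted fingers moving along tool x.

```bash
cat >> h.py <<'E'
M=np.array([.544,-.0134]);a=np.arctan2(.0594,.2364);T=np.array([[np.cos(a),-np.sin(a)],[np.sin(a),np.cos(a)]])
def tr(p): return (T.T@(np.array(p)[:2]-M)*1000).round(1)   # world -> tray mm
def pose(): # averaged
    s=ctrl.get_state();return s,np.array(s["position"]),R.from_rotvec(s["tool_rot"])
def go(x,y,z,yaw): # tray mm, z mm, yaw deg (tray) of tool x; prints shift+turn in tool axes
    s,p,r=pose();P=np.append(M+T@np.array([x,y])/1000,z/1000)
    t=R.from_euler('z',yaw+np.degrees(a),degrees=True)*R.from_euler('x',180,degrees=True)
    print("world",P.round(4),"shift",(r.inv().apply(P-p)*1000).round(1),"turn",(r.inv()*t).as_rotvec().round(3),"now tray",tr(p),"z",(p[2]*1000).round(1),"t",round(s["time"],2))
E
python3 - <<'E'
from h import *
for n,c in dict(A=(198.9,171.7),B=(198.6,233.7),C=(127.7,275)).items(): print(n,tr(w("top",*c,.018)))
go(20,-330,200,70.6)
go(145,182,120,70.6)
E
```

```text
A [132.1 147. ]
B [  3.2 174.4]
C [-44.1 330.1]
world [ 0.6438 -0.3286  0.2   ] shift [ 485.3 -113.8   21.8] turn [-1.000e-03 -1.000e-03 -1.116e+00] now tray [-448.8 -499.6] z 221.7 t 0.15
world [0.6403 0.1984 0.12  ] shift [ 669.1 -607.7  102.5] turn [-1.000e-03 -1.000e-03 -1.116e+00] now tray [-448.8 -499.6] z 221.7 t 0.15
```

```bash
python3 -m creep '[[[0.14,485,-114,20,0,0,-1.116],[0.14,485,-114,20,0,0,-1.116],[0.14,485,-114,20,0,0,-1.116],[0.14,485,-114,20,0,0,-1.116],[0.14,485,-114,20,0,0,-1.116]]]'
python3 -c "
from h import *
go(20,-330,200,70.6)
go(145,182,120,70.6)"
```

```text
time: 0.65
position: [0.439, -0.4666, 0.2123]
tool_rot: [-2.663, -1.667, 0.0]
ft_force: [0.4, -0.5, -0.0]
grip_width: 0.63
world [ 0.6438 -0.3286  0.2   ] shift [213.6 124.   12.2] turn [-0.    0.   -0.36] now tray [-212.3 -413.9] z 212.3 t 0.65
world [0.6403 0.1984 0.12  ] shift [ 686.2 -109.4   92.2] turn [-0.    0.   -0.36] now tray [-212.3 -413.9] z 212.3 t 0.65
```

```bash
python3 -m creep '[[[0.14,686,-109,30,0,0,-0.36],[0.14,686,-109,30,0,0,-0.36],[0.14,686,-109,30,0,0,-0.36],[0.14,686,-109,30,0,0,-0.36],[0.14,686,-109,30,0,0,-0.36]]]'
python3 -c "
from h import *
go(145,182,120,70.6)"
```

```text
time: 1.15
position: [0.5117, -0.2274, 0.2015]
tool_rot: [-2.328, -2.11, 0.001]
ft_force: [1.0, 0.8, 1.1]
grip_width: 0.187
world [0.6403 0.1984 0.12  ] shift [436.4  86.3  81.3] turn [-0.     0.    -0.006] now tray [ -83.5 -199.7] z 201.5 t 1.15
```

```bash
python3 -m creep '[[[0.14,436,86,50,0,0,-0.006],[0.14,436,86,50,0,0,-0.006],[0.14,436,86,50,0,0,-0.006],[0.14,436,86,50,0,0,-0.006],[0.14,436,86,50,0,0,-0.006]]]'
python3 -m creep '[[[0.14,192,38,22,0,0,0],[0.14,192,38,22,0,0,0],[0.14,192,38,22,0,0,0],[0.14,192,38,22,0,0,0],[0.14,192,38,22,0,0,0]]]'
python3 -c "
from h import *
go(145,182,50,70.6)"
```

```text
time: 1.65
position: [0.5834, 0.0102, 0.1735]
tool_rot: [2.321, 2.116, -0.0]
ft_force: [1.3, -0.2, 0.1]
grip_width: 0.139
time: 2.15
position: [0.6366, 0.206, 0.1502]
tool_rot: [-2.305, -2.125, -0.003]
ft_force: [-1.7, 0.9, 0.7]
grip_width: 0.136
world [0.6403 0.1984 0.05  ] shift [ -7.9   4.7 100.2] turn [-0.004 -0.006  0.011] now tray [143.3 190.3] z 150.2 t 2.15
```

```bash
python3 -m creep '[[[0.14,-5,3,40,0,0,0],[0.14,-5,3,80,0,0,0],[0.14,-5,3,100,0,0,0],[0.14,-5,3,100,0,0,0]]]'
python3 -c "
from h import *
go(145,184,7,70.6)
crop('scene','s2.png',290,110,180,170,3.4)"
```

```text
time: 2.55
position: [0.6384, 0.1889, 0.0474]
tool_rot: [-2.319, -2.114, 0.011]
ft_force: [-0.3, -0.5, -0.1]
grip_width: 0.137
world [0.6398 0.2004 0.007 ] shift [11.7  0.6 40.4] turn [-0.007  0.003  0.   ] now tray [140.9 173.2] z 47.4 t 2.55
```

View pics/s2.png

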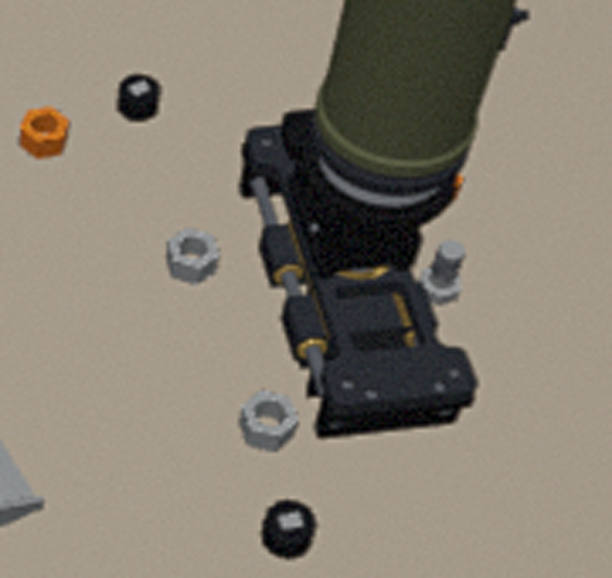

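The scene crop shows nut A at about (268,405) on its top face, nut B at (193,247), the hand behind A at (395,400), and the bolt and mounts clear of it.

```bash
python3 -c "
from h import *
print(tr(w('scene',368.8,229.1,.018)),tr(w('scene',346.8,182.6,.018)))
go(147,185,7,70.6)"
python3 -m creep '[[[0.14,0,0,0,0,0,0],[0.14,0,0,0,0,0,0]]]'
python3 -c "
from h import *
go(147,185,7,70.6)"
```

```text
[131.5 151.7] [  7.3 177.5]
world [0.6415 0.2018 0.007 ] shift [12.1  0.4 43.1] turn [-0.003  0.001  0.   ] now tray [142.8 173.7] z 50.1 t 2.6
time: 2.8
position: [0.6426, 0.1914, 0.054]
tool_rot: [2.32, 2.116, 0.005]
ft_force: [-0.7, -0.7, 0.5]
grip_width: 0.132
world [0.6415 0.2018 0.007 ] shift [10.3 -2.3 47. ] turn [ 0.003 -0.001  0.   ] now tray [145.6 174.6] z 54.0 t 2.8
```

```bash
python3 -m creep '[[[0.14,8,0,0,0,0,0],[0.14,10,0,20,0,0,0],[0.14,10,0,38,0,0,0],[0.14,10,0,38,0,0,0]]]'
for i in 1 2 3 4; do python3 -m creep '[[[0.14,0,0,0,0,0,0]]]'|grep pos; done
python3 -c "
from h import *
go(147,185,7,70.6)"
```

```text
time: 3.2
position: [0.6401, 0.2002, 0.0108]
tool_rot: [-2.319, -2.116, 0.007]
ft_force: [-0.7, -0.8, -0.5]
grip_width: 0.141
position: [0.6419, 0.2007, 0.0133]
position: [0.6428, 0.201, 0.0145]
position: [0.6429, 0.201, 0.0147]
position: [0.6427, 0.2009, 0.0145]
world [0.6415 0.2018 0.007 ] shift [ 0.8 -1.3  7.5] turn [ 0.001 -0.     0.   ] now tray [148.  183.8] z 14.5 t 3.6
```

```bash
python3 -m creep '[[[0.14,0,-2.5,4,0,0,0],[0.14,0,-2.5,7.5,0,0,0],[0.14,0,-2.5,7.5,0,0,0],[0.14,-4,-2.5,7.5,0,0,0],[0.14,-8,-2.5,7.5,0,0,0]]]'|egrep 'pos|ft'
python3 -m creep '[[[0.14,-6,0,0,0,0,0],[0.14,-12,0,0,0,0,0],[0.14,-19,0,0,0,0,0],[0.14,-27,0,0,0,0,0],[0.14,-35,0,0,0,0,0]]]'|egrep 'pos|ft'
python3 -m creep '[[[0.14,-8,0,0,0,0,0],[0.14,-16,0,0,0,0,0],[0.14,-24,0,0,0,0,0],[0.14,-32,0,0,0,0,0],[0.14,-40,0,0,0,0,0]]]'|egrep 'pos|ft'
python3 -c "
from h import *
go(68,-37,7,70.6)
crop('scene','s3.png',200,120,220,170,3.4)"
```

```text
position: [0.639, 0.1929, 0.0062]
ft_force: [0.0, -0.4, 0.1]
position: [0.6358, 0.1575, 0.0063]
ft_force: [-0.0, 0.7, 1.4]
position: [0.6321, 0.1178, 0.0063]
ft_force: [0.4, 1.1, 0.4]
world [ 0.619  -0.0327  0.007 ] shift [-151.1    0.8   -0.7] turn [ 0. -0.  0.] now tray [117.4 105.8] z 6.3 t 5.1
```

View pics/s3.png

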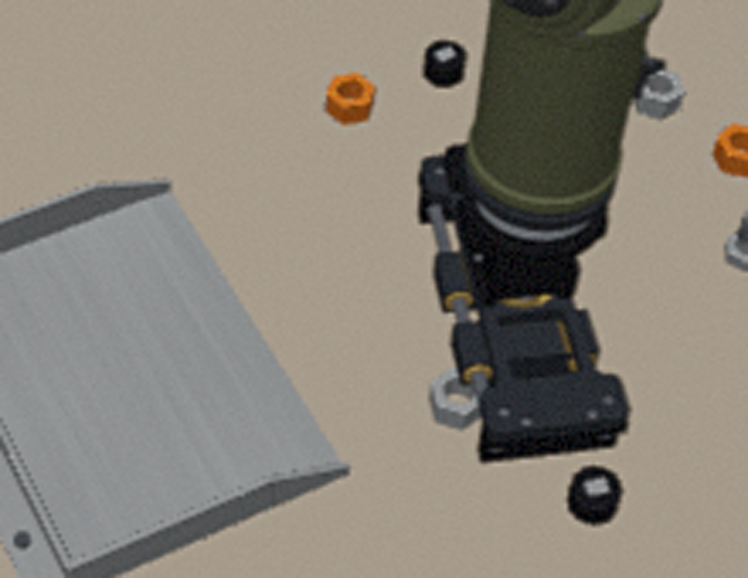

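Nut A, top face at (458,385) in the crop, sits squarely ahead of the fingertips. The mount at (595,490) is undisturbed, so I'll continue the push.

```bash
for i in 1 2 3; do python3 -m creep '[[[0.14,-8,0,0,0,0,0],[0.14,-16,0,0,0,0,0],[0.14,-24,0,0,0,0,0],[0.14,-32,0,0,0,0,0],[0.14,-40,0,0,0,0,0]]]'|egrep 'pos|ft'; done
python3 -m creep '[[[0.14,-8,0,0,0,0,0],[0.14,-16,0,0,0,0,0],[0.14,-23,0,0,0,0,0],[0.14,-28,0,0,0,0,0],[0.14,-31,0,0,0,0,0]]]'|egrep 'pos|ft'
python3 -m creep '[[[0.14,5,0,0,0,0,0],[0.14,15,0,0,0,0,0],[0.14,20,0,-25,0,0,0],[0.14,20,0,-60,0,0,0],[0.14,20,0,-60,0,0,0]]]'
python3 -c "
from h import *
go(4,214,60,90)
crop('top','t4.png',90,120,240,190,3.3)"
```

```text
position: [0.6284, 0.0778, 0.0062]
ft_force: [-0.1, -0.2, 1.1]
position: [0.6247, 0.0382, 0.0063]
ft_force: [-0.3, -0.3, 0.6]
position: [0.6211, -0.0017, 0.0063]
ft_force: [0.3, -0.1, 0.8]
position: [0.6182, -0.0327, 0.0062]
ft_force: [0.3, 0.1, -0.3]
time: 7.65
position: [0.6236, -0.0094, 0.0712]
tool_rot: [2.314, 2.116, 0.01]
ft_force: [0.7, 0.0, 0.5]
grip_width: 0.139
world [0.4957 0.1951 0.06  ] shift [ 192.2 -145.7   10.2] turn [ 0.008  0.    -0.336] now tray [ 78.2 -15.5] z 71.2 t 7.65
```

View pics/t4.png

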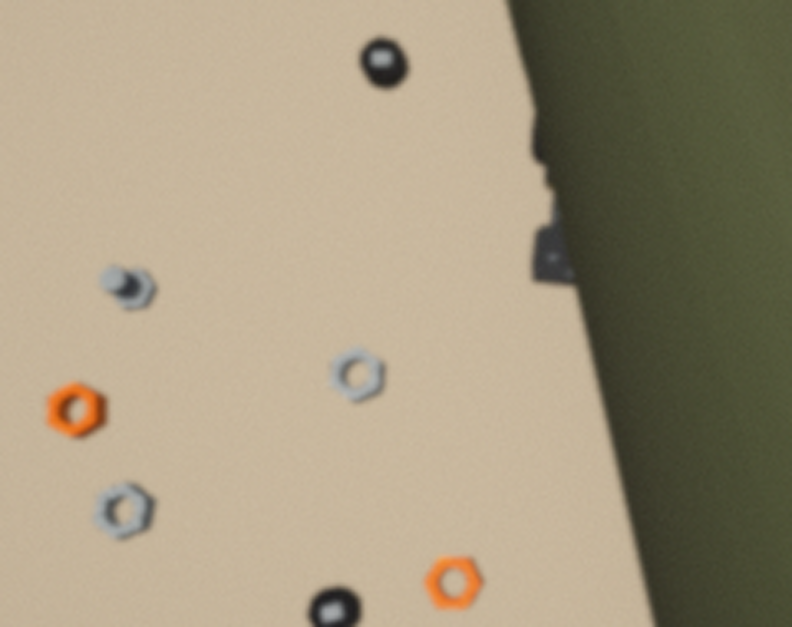

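The arm hides the tray here. Nut B is unmoved at crop (358,374) and C at (125,510). Next is nut B.

```bash
python3 -m creep '[[[0.14,193,-145,0,0,0,-0.336],[0.14,193,-145,0,0,0,-0.336],[0.14,193,-145,0,0,0,-0.336],[0.14,193,-145,0,0,0,-0.336],[0.14,193,-145,0,0,0,-0.336]]]' >/dev/null
python3 -m creep '[[[0.14,0,0,0,0,0,0],[0.14,0,0,0,0,0,0],[0.14,0,0,0,0,0,0],[0.14,0,0,0,0,0,0]]]'
python3 -c "
from h import *
go(5,216,7,90)
crop('scene','s5.png',160,100,235,176,3.4)"
```

```text
time: 8.6
position: [0.4941, 0.192, 0.0658]
tool_rot: [-1.938, -2.473, 0.001]
ft_force: [-0.1, -0.1, -0.6]
grip_width: 0.138
world [0.4962 0.1973 0.007 ] shift [ 4.7  3.4 58.8] turn [-0.001  0.    -0.005] now tray [  1.6 211.3] z 65.8 t 8.6
```

View pics/s5.png

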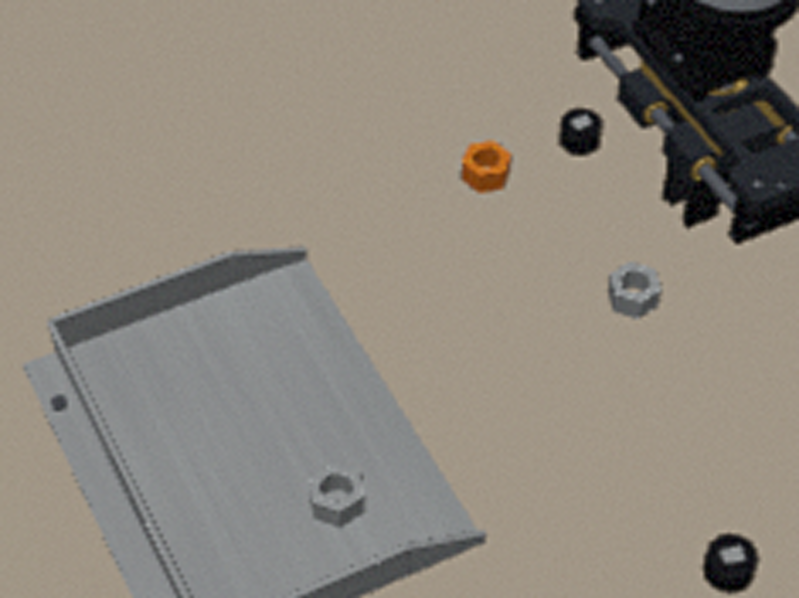

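Nut A lies flat in the tray, top face at (337,487). Nut B is at (635,280), with the fingers behind it. Now lower and push B.

```bash
python3 -c "
from h import *
print('A',tr(w('scene',259.1,243.2,.020)),'B',tr(w('scene',346.8,182.6,.018)))"
python3 -m creep '[[[0.14,5,3,30,0,0,0],[0.14,5,3,50,0,0,0],[0.14,5,3,58,0,0,0],[0.14,5,3,58,0,0,0],[0.14,5,3,58,0,0,0]]]'|egrep 'pos|ft'
python3 -m creep '[[[0.14,0,0,0,0,0,0],[0.14,-2,0,0,0,0,0],[0.14,-5,0,0,0,0,0],[0.14,-9,0,0,0,0,0],[0.14,-14,0,0,0,0,0]]]'|egrep 'pos|ft'
python3 -m creep '[[[0.14,-6,0,0,0,0,0],[0.14,-12,0,0,0,0,0],[0.14,-19,0,0,0,0,0],[0.14,-27,0,0,0,0,0],[0.14,-35,0,0,0,0,0]]]'|egrep 'pos|ft'
python3 -c "
from h import *
go(5,-40,7,90)"
```

```text
A [ 62.4 -58.8] B [  7.3 177.5]
position: [0.4958, 0.199, 0.0089]
ft_force: [-0.3, 0.7, -0.2]
position: [0.4987, 0.1851, 0.0084]
ft_force: [-0.1, 0.6, 0.3]
position: [0.5072, 0.1508, 0.0083]
ft_force: [-0.7, -0.0, 0.3]
world [ 0.5586 -0.051   0.007 ] shift [-208.3    1.2    1.3] turn [ 0.     0.    -0.002] now tray [  4.3 168.3] z 8.3 t 10.15
```

```bash
for i in 1 2 3 4; do python3 -m creep '[[[0.14,-8,0,0,0,0,0],[0.14,-16,0,0,0,0,0],[0.14,-24,0,0,0,0,0],[0.14,-32,0,0,0,0,0],[0.14,-40,0,0,0,0,0]]]'|egrep 'pos|ft'; done
python3 -m creep '[[[0.14,-8,0,0,0,0,0],[0.14,-16,0,0,0,0,0],[0.14,-24,0,0,0,0,0],[0.14,-32,0,0,0,0,0],[0.14,-38,0,0,0,0,0]]]'|egrep 'pos|ft'
python3 -m creep '[[[0.14,-5,0,0,0,0,0],[0.14,-8,0,0,0,0,0],[0.14,-8,0,0,0,0,0],[0.14,2,0,0,0,0,0],[0.14,12,0,0,0,0,0]]]'|egrep 'pos|ft'
python3 -m creep '[[[0.14,10,0,-20,0,0,0],[0.14,20,0,-60,0,0,0],[0.14,20,0,-60,0,0,0],[0.14,20,0,-60,0,0,0]]]'|egrep 'pos|ft'
python3 -c "
from h import *
go(-43,375,60,90)"
```

```text
position: [0.5168, 0.112, 0.0083]
ft_force: [0.7, 2.0, 0.4]
position: [0.5264, 0.0732, 0.0082]
ft_force: [0.3, 1.3, 0.3]
position: [0.5361, 0.0344, 0.0083]
ft_force: [-0.7, 0.5, 0.2]
position: [0.5458, -0.0042, 0.0083]
ft_force: [-0.2, 0.8, -0.5]
position: [0.555, -0.0416, 0.0083]
ft_force: [-0.5, 0.9, 1.2]
position: [0.5515, -0.0281, 0.0081]
ft_force: [-0.1, -0.2, -0.2]
position: [0.5476, -0.0083, 0.0692]
ft_force: [0.2, 0.4, 0.9]
world [0.4109 0.3398 0.06  ] shift [370.9 -47.7   8.6] turn [ 0.002  0.001 -0.   ] now tray [4.7 4.1] z 69.2 t 13.55
```

```bash
python3 -m creep '[[[0.14,370,-45,0,0,0,0.033],[0.14,370,-45,0,0,0,0.033],[0.14,370,-45,0,0,0,0.033],[0.14,370,-45,0,0,0,0.033],[0.14,370,-45,0,0,0,0.033]]]' |egrep pos
python3 -c "
from h import *
go(-40.6,374,60,88.1)"
```

```text
position: [0.456, 0.225, 0.0671]
world [0.4135 0.3394 0.06  ] shift [120.8 -17.6   7.1] turn [-0.002  0.001 -0.002] now tray [-27.3 252.7] z 67.1 t 14.05
```

```bash
python3 -m creep '[[[0.14,50,-8,0,0,0,0],[0.14,100,-16,0,0,0,0],[0.14,120,-18,0,0,0,0],[0.14,120,-18,0,0,0,0],[0.14,120,-18,0,0,0,0]]]' |egrep pos
python3 -m creep '[[[0.14,0,0,0,0,0,0],[0.14,0,0,0,0,0,0]]]'|egrep pos
python3 -c "
from h import *
go(-40.6,374,8,88.1)
crop('scene','s6.png',200,70,250,190,3.15)"
```

```text
position: [0.4143, 0.3369, 0.067]
position: [0.4159, 0.3357, 0.0677]
world [0.4135 0.3394 0.008 ] shift [ 4.3 -1.5 59.7] turn [-0.001  0.001 -0.005] now tray [-39.2 369.7] z 67.7 t 14.75
```

View pics/s6.png

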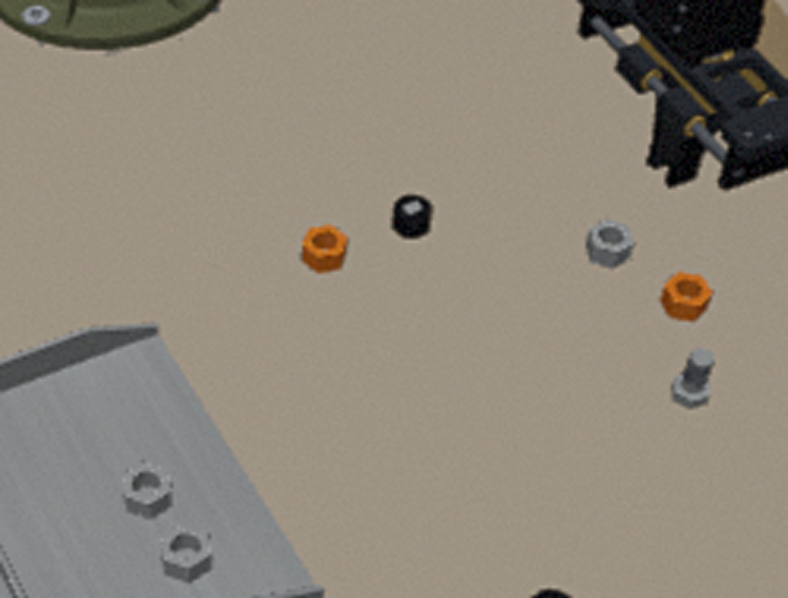

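Nuts A (188,543) and B (148,481) lie flat in the tray. Nut C is at (611,236). The orange decoy at (687,295) is close to it but beside the path.

```bash
python3 -c "
from h import *
for k,u in dict(C=(394,144.9,.018),B=(247,222.7,.02),A=(259.7,242.4,.02),oA=(418.7,161.4,.018)).items(): print(k,tr(w('scene',*u)))"
python3 -m creep '[[[0.14,5,-1,30,0,0,0],[0.14,5,-1,50,0,0,0],[0.14,5,-1,59,0,0,0],[0.14,5,-1,59,0,0,0],[0.14,5,-1,59,0,0,0]]]'|egrep 'pos|ft'
python3 -m creep '[[[0.14,0,0,0,0,0,0]]]'|egrep 'pos|ft'
python3 -c "
from h import *
go(-40.6,374,8,88.1)"
```

```text
C [-39.5 333.4]
B [  6.7 -58.8]
A [ 61.3 -56.9]
oA [ 27.9 352.4]
position: [0.4137, 0.3423, 0.0099]
ft_force: [0.4, 0.9, 0.3]
position: [0.414, 0.3426, 0.0104]
ft_force: [0.5, -0.2, -0.3]
world [0.4135 0.3394 0.008 ] shift [-3.  -1.1  2.4] turn [ 0.002 -0.001 -0.002] now tray [-39.4 377. ] z 10.4 t 15.4
```

```bash
python3 -m creep '[[[0.14,0,-1,3,0,0,0],[0.14,-4,-1,3,0,0,0],[0.14,-8,-1,3,0,0,0],[0.14,-13,-1,3,0,0,0],[0.14,-18,-1,3,0,0,0]]]'|egrep 'pos|ft'
python3 -m creep '[[[0.14,-6,0,0,0,0,0],[0.14,-12,0,0,0,0,0],[0.14,-19,0,0,0,0,0],[0.14,-27,0,0,0,0,0],[0.14,-35,0,0,0,0,0]]]'|egrep 'pos|ft'
for i in 1 2 3 4; do python3 -m creep '[[[0.14,-8,0,0,0,0,0],[0.14,-16,0,0,0,0,0],[0.14,-24,0,0,0,0,0],[0.14,-32,0,0,0,0,0],[0.14,-40,0,0,0,0,0]]]'|egrep 'pos|ft'; done
python3 -c "
from h import *
go(-54,-40,8,88.1)
crop('scene','s7.png',200,70,250,190,3.15)"
```

```text
position: [0.4161, 0.3238, 0.0063]
ft_force: [0.8, 0.0, -1.0]
position: [0.4234, 0.2895, 0.0063]
ft_force: [-0.6, -0.2, 1.0]
position: [0.4317, 0.2504, 0.0062]
ft_force: [-0.2, 0.6, -0.7]
position: [0.4401, 0.2113, 0.0063]
ft_force: [-0.3, 1.1, 0.2]
position: [0.4484, 0.1722, 0.0063]
ft_force: [-0.9, 1.1, -0.4]
position: [0.4568, 0.1331, 0.0062]
ft_force: [0.3, 0.0, 0.1]
world [ 0.5014 -0.0654  0.008 ] shift [-203.3    2.    -1.8] turn [-0.     0.    -0.002] now tray [-48.9 163.3] z 6.2 t 18.4
```

View pics/s7.png

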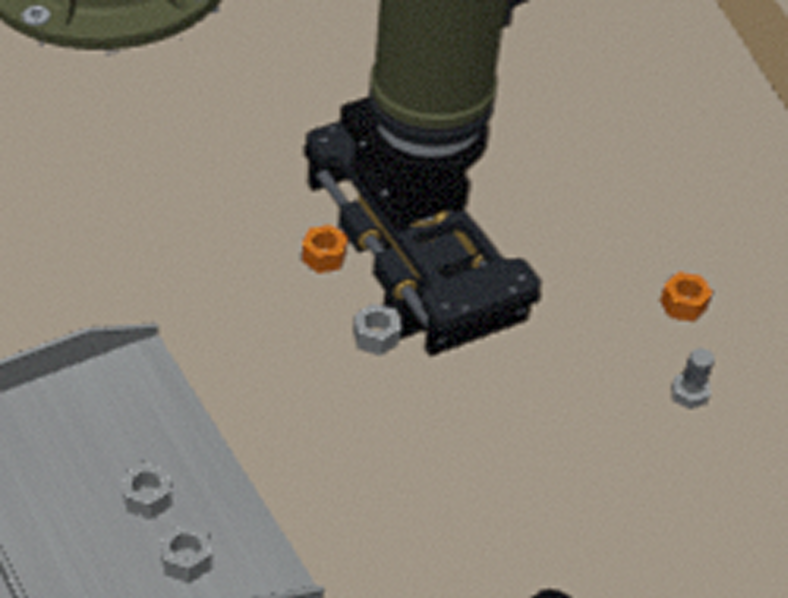

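Nut C, at (377,327), sits squarely ahead of the fingers, and the orange decoys have not moved. I'll finish the push, back off and lift clear.

```bash
for i in 1 2 3 4; do python3 -m creep '[[[0.14,-8,0,0,0,0,0],[0.14,-16,0,0,0,0,0],[0.14,-24,0,0,0,0,0],[0.14,-32,0,0,0,0,0],[0.14,-40,0,0,0,0,0]]]'|egrep 'pos|ft'; done
python3 -m creep '[[[0.14,-8,0,0,0,0,0],[0.14,-16,0,0,0,0,0],[0.14,-24,0,0,0,0,0],[0.14,-31,0,0,0,0,0],[0.14,-36,0,0,0,0,0]]]'|egrep 'pos|ft'
python3 -m creep '[[[0.14,-4,0,0,0,0,0],[0.14,-6,0,0,0,0,0],[0.14,-6,0,0,0,0,0],[0.14,4,0,0,0,0,0],[0.14,14,0,0,0,0,0]]]'|egrep 'pos|ft'
python3 -m creep '[[[0.14,10,0,-20,0,0,0],[0.14,20,0,-60,0,0,0],[0.14,60,0,-100,0,0,0],[0.14,110,0,-120,0,0,0],[0.14,160,0,-140,0,0,0]]]'|egrep 'pos|ft'
python3 -m creep '[[[0.14,50,0,0,0,0,0],[0.14,100,0,0,0,0,0],[0.14,120,0,0,0,0,0],[0.14,120,0,0,0,0,0],[0.14,120,0,0,0,0,0]]]'
python3 -c "
from h import *
crop('scene','s8.png',160,90,280,210,2.8)
crop('top','t8.png',90,110,300,220,2.6)"
```

```text
position: [0.4652, 0.0939, 0.0062]
ft_force: [-0.4, 0.4, -0.4]
position: [0.4736, 0.0548, 0.0062]
ft_force: [-0.7, 1.3, -0.9]
position: [0.482, 0.0157, 0.0062]
ft_force: [1.0, 1.1, -0.3]
position: [0.4905, -0.0232, 0.0064]
ft_force: [-0.8, 1.6, 2.1]
position: [0.4979, -0.0587, 0.0062]
ft_force: [-0.5, 2.3, 0.8]
position: [0.4945, -0.0435, 0.0061]
ft_force: [-0.7, 0.9, 0.4]
position: [0.4635, 0.1019, 0.1424]
ft_force: [0.5, 0.5, -0.2]
time: 22.45
position: [0.4381, 0.2175, 0.1408]
tool_rot: [1.972, 2.445, -0.002]
ft_force: [0.4, 0.1, 0.7]
grip_width: 0.137
```

View pics/s8.png

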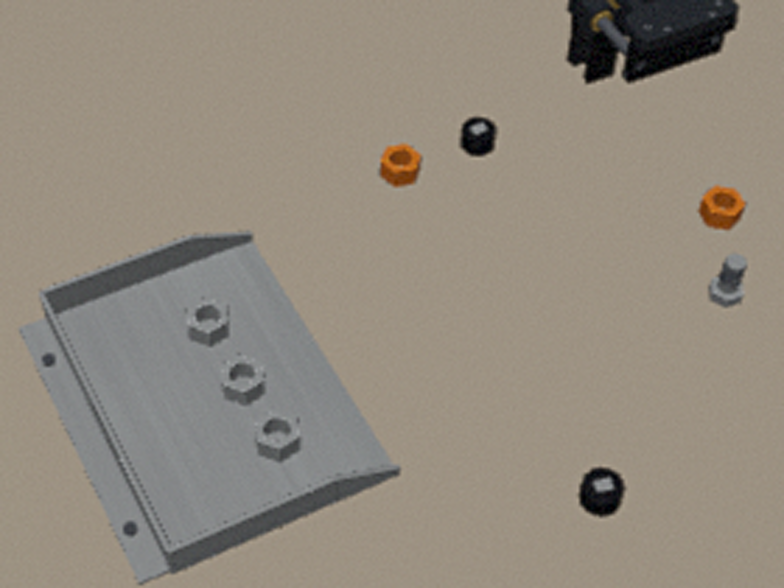

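All three nuts lie flat in the tray, top faces at (208,312), (243,371) and (279,428). The bolt and mounts look unmoved. I'll check both numerically before handing in.

```bash
python3 -c "
from h import *
for u in [(208,312),(243,371),(279,428)]: print(tr(w('scene',160+u[0]/2.8,90+u[1]/2.8,.02)))
a=cv2.imread('pics/scene0.png');b=cv2.imread('pics/full_s8.png')
for n,(x,y) in dict(mA=(375,265),mB=(331,138),bolt=(420,189),ref=(96,225),oA=(418,163)).items():
    t=a[y-14:y+14,x-14:x+14] if n!='ref' else a[y-22:y+22,x-22:x+22]; h=t.shape[0]//2
    s=b[y-h-6:y+h+6,x-h-6:x+h+6]; m=cv2.minMaxLoc(cv2.matchTemplate(s,t,cv2.TM_CCOEFF_NORMED)); print(n,m[1],np.array(m[3])-6)
ctrl.close_job()"
```

```text
[-55.  -59.1]
[  6. -59.]
[ 62.2 -57.5]
mA 0.9972076416015625 [0 0]
mB 0.9968507885932922 [0 0]
bolt 0.9950393438339233 [0 0]
ref 0.993163526058197 [0 0]
oA 0.9951686263084412 [0 0]
the job is handed in; nothing more can be done
```

I pushed the three plain steel nuts one at a time, at about 80 mm/s, over the lip and into the tray. The fingertips then backed off and lifted clear, and I handed the job in at about 22.5 s.

- **Nuts:** In the last scene picture all three look flat on the tray floor. They measure (-55, -59), (6, -59) and (62, -57) mm in the tray frame. They need to be beyond about -35 mm to lie wholly past the lip, so the margin is about 22 mm.
- **Left alone:** The bolt, both mounts, the reference block and the orange nut beside the bolt show no pixel shift from the first picture. The other orange nut looks unmoved too, but I did not check it by number.
- **Forces:** The wrist force readings printed with the moves stayed within about 3 N.
- **Disagreement:** The top and scene cameras differed by about 3 to 5 mm on the nuts' positions. I averaged them for the approach, and the margins covered it.

No check failed. I saved a final top picture but did not look at it, so the final check rests on the scene camera alone.

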